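Run a fingertip along a curved contact edge

TASK

Test the curved contact edge on the bench: with the fingertips press its black bar lightly down at the end beside the grey junction box, then run along the bar to its plain end in one stroke, keeping it pressed in all the way, and there lift off so that it springs back up. Touch it gently, do not pinch it or pull it up, and leave the mug, tape roll and screwdriver where they are.

Things in the scene. Friction and masses are not known exactly. Their poses are not given: they have to be found in the camera images.
- guard: Curved contact edge, fixed to the bench: aluminium channel 36 wide, 34 high, foot plate 70 wide, bent to radius 230. Above it a rigid black sprung bar, round, 18 thick, 265 long, crown 65 over the bench (mm). Off one end a grey junction box, 50 x 50 x 40 high; other end plain. Origin: on the bench under mid-bar; x out to the bulging side, y along the bar from box to plain end, z up.
- contact_bar (a joint): How far the black bar is pressed straight down, in m: 0 at rest, grows to 0.010 at its stop. The whole bar sinks level wherever it is pressed, against a spring of 0.5 N per mm (about 5 N at the stop), and springs back up when let go. It has 4 mm of play upward (negative values) if pulled.
- edge0 (a point): Fixed point on the crown line of the resting bar, 65 mm above the bench; point 0 of 9 (0 to 8), 30 mm apart along the arc; the START, beside the grey junction box, 12 mm short of where the bar's round end begins. It does not sink with the bar.
- edge1 (a point): Fixed point on the crown line of the resting bar, 65 mm above the bench; point 1 of 9 (0 to 8), 30 mm apart along the arc. It does not sink with the bar.
- edge2 (a point): Fixed point on the crown line of the resting bar, 65 mm above the bench; point 2 of 9 (0 to 8), 30 mm apart along the arc. It does not sink with the bar.
- edge3 (a point): Fixed point on the crown line of the resting bar, 65 mm above the bench; point 3 of 9 (0 to 8), 30 mm apart along the arc. It does not sink with the bar.
- edge4 (a point): Fixed point on the crown line of the resting bar, 65 mm above the bench; point 4 of 9 (0 to 8), 30 mm apart along the arc. It does not sink with the bar.
- edge5 (a point): Fixed point on the crown line of the resting bar, 65 mm above the bench; point 5 of 9 (0 to 8), 30 mm apart along the arc. It does not sink with the bar.
- edge6 (a point): Fixed point on the crown line of the resting bar, 65 mm above the bench; point 6 of 9 (0 to 8), 30 mm apart along the arc. It does not sink with the bar.
- edge7 (a point): Fixed point on the crown line of the resting bar, 65 mm above the bench; point 7 of 9 (0 to 8), 30 mm apart along the arc. It does not sink with the bar.
- edge8 (a point): Fixed point on the crown line of the resting bar, 65 mm above the bench; point 8 of 9 (0 to 8), 30 mm apart along the arc; the FINISH, at the plain end, 12 mm short of where the bar's round end begins. It does not sink with the bar.
- tape_roll: Bystander: roll of tape lying flat in the hollow of the curve, 72 mm across, hole 50 mm, 24 mm high. Origin: centre of its underside.
- mug: Bystander: white mug standing outside the bulge, 72 mm across, 82 mm high, handle on its y side. Origin: centre of its underside.
- screwdriver: Bystander: screwdriver 190 mm long lying on the bench on the hollow side. Origin: underside, near its middle; x along the shaft.

How it is judged:
By the outcome, as a careful person would: the job done as asked, in the order asked, and still so for the second after the job is handed in, with the robot touching nothing.
It also fails if it takes over 48 s, if anything falls off the work surface, if the arm or the gripper's body presses on something with over 40 N, if the wrist force passes 120 N, or if a joint passes its speed limit or range.

ROBOT

A 6-joint arm with a two-finger parallel gripper is mounted at the origin on the work surface. World frame = base frame: x ahead of the robot, y to its left, z up, the work surface at z = 0. Lengths are in mm, angles in rad, forces in N, time in s.
With the tool pointing down it reaches from about 350 to 975 mm from the base axis. Payload 7.1 kg.
Tool frame: the origin (TCP) lies midway between the tips of the shut fingers; the grasp point (between the pads) lies 19 mm behind it (robot.grip_depth is the distance from the TCP to the grasp point, in mm); y points along the fingers, z is the direction in which the jaws open and shut, and the axes are right-handed (so a half turn about y gives the same grasp; the last joint's range is limited). The gripper opens to 88 mm and grips with 3 to 60 N. Pads are 20 mm wide; open, the fingers measure 115 mm over their backs; the gripper's body (75 mm by 178 mm) begins 61 mm behind the grasp point.
Start: joints at [-1.327, 0.423, 1.63, -0, 1.089, -0.019], TCP at [162.385, -603.52, 222.675] pointing down, gripper open.
Joint ranges: [-3, 3], [-0.9, 2.11], [0.09, 2.58], [-1.31, 4.45], [0.11, 2.69], [-2.54, 2.54]. Speed limits (rad/s): [2.39, 2.39, 3.01, 3.14, 3.14, 3.14].

INTERFACE

Orientations are given as [roll, pitch, yaw] about the fixed x, y, z axes, in that order (R = Rz(yaw) Ry(pitch) Rx(roll)).
In Python, from rig import status, vision, workorder, nets, robot gives the robot as it stands.
- The arm moves only by the tool play_rows, never from a script. Its argument "steps" is a list of rows, each a list of 7 numbers: the turn, a rotation vector about the tool's x, y, z in degrees, then the shift along the tool's x, y, z in cm, then the closure, from 0 (fully open) to 1 (shut). In form: [[wx, wy, wz, dx, dy, dz, grip], ...]. A call has exactly 8 rows; each row shifts and turns the pose as measured when the row begins, along the tool's axes as they then stand; what a row does not reach is not made up. A row lasts 1/12 s, in which the tool goes at most 41.7 mm and 7.16 degrees, less where a joint would pass 70% of its speed; a pose out of reach is approached as far as the arm can. A call is refused whole if a number of a shift passes 4.17 or a number of a turn 7.16, either way. A call with a gripper value outside its range is refused whole. The fingers move at their own pace and stop on an object; "force" is the grip in N (left out, the last holds). Time passes only in rows, so rows that do not move let the fingers close, or fill a call up. It gives the time, the measured TCP pose, the force and the opening at its end, in the units of the state.
- status.observe(): the state, without advancing time (a new reading comes with each control period).
- vision.grab_frame(name): name is "scene" or "top" or "wrist"; returns a dict with "img" (384x512x3 uint8, blue, green, red), "K" (3x3 intrinsics, pixels), "k1" (the pictures are not rectified: a ray, as slopes to the right and down, at radius r is drawn at 1 + k1 r^2 times it, then the intrinsics apply), "origin" and "orientation" of the camera in the world; the wrist camera has in their place "mount" (4x4, takes a point from camera to tool coordinates, whose origin is the TCP and whose axes are the tool frame's). Camera axes: x right, y down, z forward; pixel columns grow to the right and rows downward; lengths in mm; the calibration is good to about 2 mm. A picture is of the moment at which its call begins: read the wrist's pose just before it. There is no depth.
- workorder.job_done(): hands the job in, once; it reports no verdict.
Trained networks look in the newest picture that a camera, given by its name, has taken for a name from the list of things; names that differ only in an ending like _2 or _b are one class to them, and where a whole thing is asked for, a point or a joint stands for the part that bears it (a point fixed in the world has none). Each returns a list of dicts, best first, with "confidence" (0 to 1); they miss things now and then, are a little off and sometimes report something else, mostly with a low value. They report only what shows in the picture. A call takes as long as a camera call.
- nets.recognise(camera, query): "box" ([left, top, width, height] in pixels, round what is visible of it).
- nets.silhouettes(camera, query): "region" (384x512 bool, what is visible of it) and "box" ([left, top, width, height] in pixels, round what is visible of it).
The state is a dict: "t": time; "qpos": joint angles; "joint_vel": joint speeds; "joint_efforts": joint torques, N m; "eef_pos": TCP position; "orientation": TCP orientation; "wrist_force": force on the tool from outside, world axes, zero at the start; "ft_torque": the same for the moment, N m; "finger_gap": finger opening in mm.
Only numpy, scipy, OpenCV 4.12 (cv2) and the standard library are available. Lean on these libraries where they do the work, as an engineer would, in place of code of your own. Each camera call takes 0.05 s, during which the arm holds its last target.

## Working session

There is one attempt and no reset: what is moved stays moved. The work goes in short steps, Python scripts to look and compute and a tool call to move; the robot and the scene stay as the last step left them, time stands still between calls to the robot, and variables do not carry over. Pictures are saved under pics/ and viewed, and the job is handed in when it is done.

Besides the shell and the picture viewer there is one more tool, called as name(argument=value, ...), one argument or row to a line, values as JSON. play_rows: Moves the arm, as the interface text tells. Its arguments: {"type":"object","properties":{"steps":{"type":"array"},"force":{"type":"number"}},"required":["steps"]}

```bash
ls; mkdir -p pics
python3 - <<'E'
from rig import status, vision, nets, robot
import cv2
s=status.observe();print(s)
for c in ['scene','top','wrist']:
    f=vision.grab_frame(c); cv2.imwrite(f'pics/{c}0.png',f['img'])
    print(c,{k:v for k,v in f.items() if k!='img'})
E
```

```text
pics
{'t': 0.0, 'qpos': array([-1.32700671e+00,  4.23849017e-01,  1.63070474e+00,  4.21722386e-05,
        1.08857851e+00, -1.89781381e-02]), 'joint_vel': array([ 1.56730445e-05,  1.58395709e-03,  1.02478791e-04,  1.49874159e-03,
       -2.04048044e-03, -5.92025908e-04]), 'joint_efforts': array([ 2.65802788e-03, -5.44619286e+01, -2.73671150e+01,  6.46269880e-02,
        2.27436551e-02, -9.62863146e-05]), 'eef_pos': array([ 162.25986607, -602.98763938,  221.8907967 ]), 'orientation': array([-1.57233495e+00,  6.65436384e-05, -2.87884454e+00]), 'wrist_force': array([ 0.20776122,  0.9755118 , -0.44100293]), 'ft_torque': array([-0.00345208,  0.02819103, -0.03513719]), 'finger_gap': 88.19238200652944}
scene {'K': array([[425.91740809,   0.        , 254.5559624 ],
       [  0.        , 425.91740809, 197.49882323],
       [  0.        ,   0.        ,   1.        ]]), 'k1': 0.04093902030603462, 'origin': array([863.05165609, 349.03809591, 567.56225502]), 'orientation': array([-2.41248721, -0.0180428 ,  2.48763322])}
top {'K': array([[426.66624934,   0.        , 254.7846502 ],
       [  0.        , 426.66624934, 190.7998389 ],
       [  0.        ,   0.        ,   1.        ]]), 'k1': -0.04429410608406413, 'origin': array([492.02489606,   2.72813285, 880.99441407]), 'orientation': array([-3.00479914,  0.01671636, -1.55232941])}
wrist {'K': array([[287.88023512,   0.        , 250.12050883],
       [  0.        , 287.88023512, 195.67699068],
       [  0.        ,   0.        ,   1.        ]]), 'k1': -0.030614291637207778, 'mount': array([[-2.52779444e-05,  9.70308381e-01,  2.41871131e-01,
        -6.51499598e+01],
       [ 3.14213131e-05, -2.41871131e-01,  9.70308382e-01,
        -1.62728460e+02],
       [ 9.99999999e-01,  3.21273099e-05, -2.43743585e-05,
        -1.37919891e-01],
       [ 0.00000000e+00,  0.00000000e+00,  0.00000000e+00,
         1.00000000e+00]])}
```

View pics/top0.png

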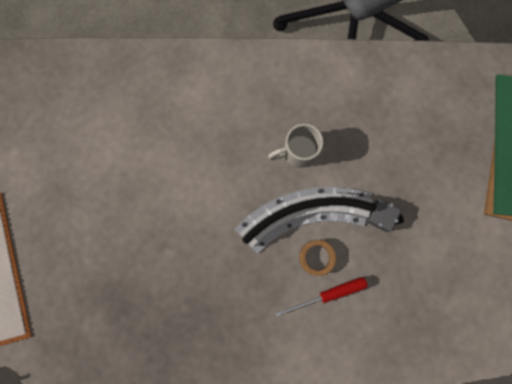

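View pics/scene0.png

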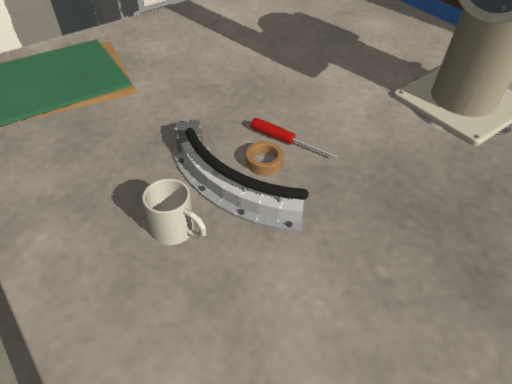

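```bash
cat > h.py <<'E'
import numpy as np, cv2
from scipy.spatial.transform import Rotation as Rn
def proj(f,P,T=None):
    P=np.asarray(P,float)
    if T is None:
        R=Rn.from_euler('xyz',f['orientation']).as_matrix(); o=f['origin']
    else: R=T[:3,:3]; o=T[:3,3]
    c=(P-o)@R; u=c[:,:2]/c[:,2:]; r2=(u**2).sum(1,keepdims=True)
    u=u*(1+f['k1']*r2); return u*[f['K'][0,0],f['K'][1,1]]+f['K'][:2,2]
def arc(g,s,z,off=0):
    s=np.asarray(s,float);a=s/230
    l=np.stack([-230+(230+off)*np.cos(a),(230+off)*np.sin(a)],1)
    c,n=np.cos(g[2]),np.sin(g[2])
    return np.c_[l@np.array([[c,n],[-n,c]])+g[:2],np.full(len(s),z)]
SP=np.array([(np.cos(a)*np.cos(b),np.sin(a)*np.cos(b),np.sin(b)) for a in np.linspace(0,6.28,13) for b in np.linspace(-1.57,1.57,7)])*9
def render(f,g,T=None,L=265):
    m=np.zeros((384*4,512*4),np.uint8)
    C=arc(g,np.linspace(-L/2+9,L/2-9,25),56)
    for a,b in zip(C[:-1],C[1:]):
        p=proj(f,np.r_[a+SP,b+SP],T)
        cv2.fillConvexPoly(m,cv2.convexHull(np.round((p+.5)*4-.5).astype(np.int32)),255)
    return cv2.resize(m,(512,384),interpolation=cv2.INTER_AREA)/255.
E
python3 - <<'E'
from h import *
from rig import vision,nets
from scipy.optimize import minimize
F={};M={}
for c in ['top','scene']:
    F[c]=vision.grab_frame(c)
    for q in ['contact_bar','guard']:
        r=nets.silhouettes(c,q)
        for d in r: print(c,q,d['confidence'],d['box'],d['region'].sum())
    r=nets.silhouettes(c,'contact_bar')
    if r: M[c]=r[0]['region']; 
    np.savez(f'{c}.npz',m=M.get(c,np.zeros((384,512))),**F[c])
B=lambda x:cv2.GaussianBlur(np.asarray(x,float),(0,0),1.2)
def cost(p,cs):
    g=[p[0],p[1],p[2]/100]
    return sum(((B(render(F[c],g))-B(M[c]))**2).sum()/M[c].sum() for c in cs)
for cs in [['top'],['scene'],['top','scene']]:
  if all(c in M for c in cs):
    best=min((minimize(cost,x0,args=(cs,),method='Nelder-Mead',options=dict(initial_simplex=np.array(x0)+np.r_[np.zeros((1,3)),np.diag([15,15,15])])) for x0 in ([430,-70,20],[440,-90,0])),key=lambda r:r.fun)
    print(cs,best.x,best.fun)
    g=[best.x[0],best.x[1],best.x[2]/100]
    if len(cs)==1: pass
for c in ['top','scene']:
    im=cv2.resize(F[c]['img'],None,fx=3,fy=3,interpolation=cv2.INTER_CUBIC)
    for m,col in ((M[c],(0,255,0)),(render(F[c],g)>.5,(0,0,255))):
        k,_=cv2.findContours(cv2.resize(m.astype(np.uint8),None,fx=3,fy=3,interpolation=0),0,2); cv2.drawContours(im,k,-1,col,1)
    for p in proj(F[c],arc(g,np.arange(-120,121,30),65)): cv2.circle(im,tuple(int(v*3+1) for v in p),2,(255,255,0),-1)
    x,y=proj(F[c],arc(g,[0],65))[0]*3
    x,y=int(x),int(y); cv2.imwrite(f'pics/{c}_fit.png',im[max(0,y-250):y+250,max(0,x-350):x+350])
np.save('g.npy',g)
E
```

```text
top contact_bar 0.76 [242.0, 196.1, 135.4, 45.6] 1292
top guard 0.71 [235.2, 189.9, 169.5, 62.1] 5385
scene contact_bar 0.77 [186.4, 125.6, 120.3, 74.2] 1537
scene guard 0.64 [174.0, 117.7, 133.5, 113.7] 6359
['top'] [580.65459812 -77.58225587  26.31598246] 0.034801026431101556
['scene'] [576.82877761 -73.4376723   29.04548841] 0.04490070231230365
['top', 'scene'] [578.70475506 -74.28641208  28.35248862] 0.10743566235348284
```

View pics/top_fit.png

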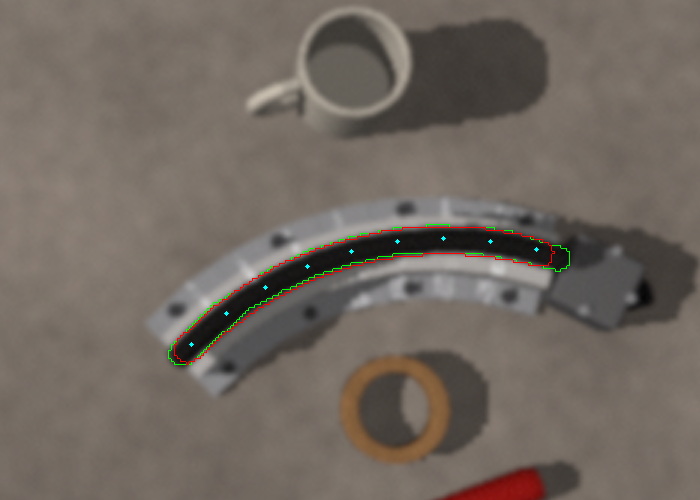

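View pics/scene_fit.png

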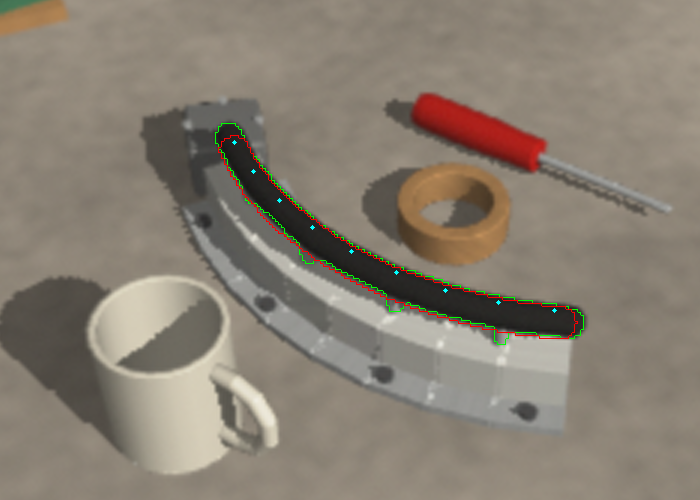

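play_rows(
  steps=[
    [0, 0, 0, -3.2, 0.2, -2.4, 1],
    [0, 0, 0, -3.2, 0.2, -2.4, 1],
    [0, 0, 0, -3.2, 0.2, -2.4, 1],
    [0, 0, 0, -3.2, 0.2, -2.4, 1],
    [0, 0, 0, -3.2, 0.2, -2.4, 1],
    [0, 0, 0, -3.2, 0.2, -2.4, 1],
    [0, 0, 0, -3.2, 0.2, -2.4, 1],
    [0, 0, 0, -3.2, 0.2, -2.4, 1],
  ],
  force=10,
)

```text
t: 1.22
eef_pos: [363.1, -350.1, 206.3]
orientation: [-1.563, 0.0, -2.892]
wrist_force: [0.5, 0.2, 0.2]
finger_gap: 37.7
```

play_rows(
  steps=[
    [0, 0, 0, -3.2, 0.2, -2.4, 1],
    [0, 0, 0, -3.2, 0.2, -2.4, 1],
    [0, 0, 0, -3.2, 0.2, -2.4, 1],
    [0, 0, 0, -3.2, 0.2, -2.4, 1],
    [0, 0, 0, -3.2, 0.2, -2.4, 1],
    [0, 0, 0, -3.2, 0.2, -2.4, 1],
    [0, 0, 0, -3.2, 0.2, -2.4, 1],
    [0, 0, 0, -1, 0, -1, 1],
  ],
)

```text
t: 1.88
eef_pos: [554.8, -105.9, 192.7]
orientation: [-1.559, 0.006, -2.889]
wrist_force: [-1.1, -0.2, -0.4]
finger_gap: 0.5
```

```bash
cat > fit.py <<'E'
from h import *
import sys
from rig import vision,nets,status
from scipy.optimize import minimize
tag=sys.argv[1]
s=status.observe()
Z=[]
f=vision.grab_frame('wrist')
T=np.eye(4);T[:3,:3]=Rn.from_euler('xyz',s['orientation']).as_matrix();T[:3,3]=s['eef_pos'];T=T@f['mount']
F={'wrist':f};M={}
for c in ['top','scene']:
    F[c]=dict(np.load(c+'.npz'))
    if 'm' in F[c]: M[c]=F[c]['m']
r=nets.silhouettes('wrist','contact_bar')
for d in r: print(d['confidence'],d['box'],d['region'].sum())
M['wrist']=r[0]['region'] if r else np.zeros((384,512),bool)
B=lambda x:cv2.GaussianBlur(np.asarray(x,float),(0,0),1.2)
TT=lambda c:T if c=='wrist' else None
def cost(p,cs):
    g=[p[0],p[1],p[2]/100]
    return sum(((B(render(F[c],g,TT(c),283))-B(M[c]))**2).sum()/M[c].sum() for c in cs)
G={}
for cs in [['top'],['scene'],['wrist']]:
    x0=[579,-75,28]
    b=minimize(cost,x0,args=(cs,),method='Nelder-Mead',options=dict(initial_simplex=np.array(x0)+np.r_[np.zeros((1,3)),np.diag([6,6,6])]))
    print(cs,b.x.round(1),round(b.fun,4)); G[cs[0]]=[b.x[0],b.x[1],b.x[2]/100]
g=G['wrist'];np.save('g.npy',g)
im=f['img'].copy()
for m,col in ((M['wrist'],(0,255,0)),(render(f,g,T,283)>.5,(0,0,255))):
    k,_=cv2.findContours(m.astype(np.uint8),0,2); cv2.drawContours(im,k,-1,col,1)
for p in proj(f,arc(g,np.arange(-120,121,30),65),T): cv2.circle(im,tuple(int(v) for v in p),2,(255,255,0),-1)
cv2.imwrite(f'pics/wrist_{tag}.png',im)
print(s['t'],s['eef_pos'],s['orientation'],s['finger_gap'])
E
python3 fit.py 1
```

```text
0.73 [104.5, 150.9, 252.9, 57.1] 4581
0.65 [105.2, 125.2, 284.6, 106.4] 15581
['top'] [580.7 -77.6  26.3] 0.0062
['scene'] [579.  -79.5  26.2] 0.0252
['wrist'] [579.2 -78.6  26.6] 0.0039
1.8833 [ 554.78392706 -105.94703517  192.70567306] [-1.55920853  0.00576139 -2.88931211] 0.5397430065841415
```

View pics/wrist_1.png

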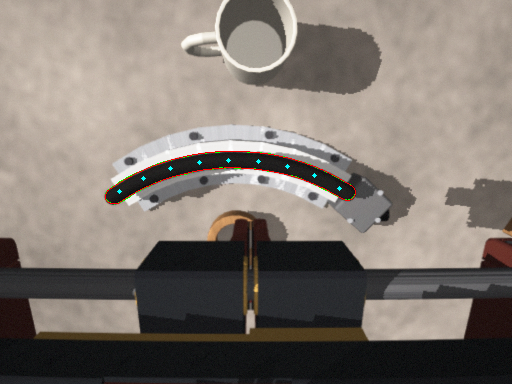

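```bash
cat > d.py <<'E'
from h import *
from rig import status
g=[579.4,-78.5,0.265]
s=status.observe();R=Rn.from_euler('xyz',s['orientation']).as_matrix()
p=s['eef_pos'];print('t',s['t'],'p',p.round(1),'F',s['wrist_force'].round(1))
Rd=Rn.from_euler('xyz',[-np.pi/2,0,-2.885]).as_matrix()
print('rot fix deg',np.degrees(Rn.from_matrix(R.T@Rd).as_rotvec()).round(2))
S=np.arange(-120,121,15)
A=arc(g,S,65)
# own progress
q=arc(g,np.linspace(-150,150,601),65);i=np.argmin(((q-p)[:,:2]**2).sum(1));print('s now',i*.5-150,'dist',np.hypot(*(q[i]-p)[:2]).round(1))
for s_,a in zip(S,A): print(s_,a.round(1),'d tool cm',((a-p)@R/10).round(2))
print('next segs (per 6mm) tool xz cm')
E
python3 d.py
```

```text
t 1.9833 p [ 553.3 -107.   192.6] F [-0.1 -0.4 -0.5]
rot fix deg [-0.66 -0.17 -0.25]
s now -24.0 dist 31.5
-120 [ 579.9 -197.1   65. ] d tool cm [-0.25 12.87  9.24]
-105 [ 583.2 -182.5   65. ] d tool cm [-0.94 12.86  7.91]
-90 [ 585.6 -167.7   65. ] d tool cm [-1.54 12.85  6.54]
-75 [ 587.  -152.8   65. ] d tool cm [-2.05 12.83  5.13]
-60 [ 587.4 -137.8   65. ] d tool cm [-2.47 12.82  3.69]
-45 [ 586.9 -122.8   65. ] d tool cm [-2.79 12.8   2.22]
-30 [ 585.3 -107.9   65. ] d tool cm [-3.02 12.79  0.74]
-15 [582.9 -93.1  65. ] d tool cm [-3.15 12.77 -0.76]
0 [579.4 -78.5  65. ] d tool cm [-3.18 12.75 -2.26]
15 [575.  -64.2  65. ] d tool cm [-3.11 12.73 -3.75]
30 [569.7 -50.1  65. ] d tool cm [-2.95 12.72 -5.24]
45 [563.5 -36.5  65. ] d tool cm [-2.69 12.7  -6.72]
60 [556.4 -23.3  65. ] d tool cm [-2.34 12.68 -8.18]
75 [548.4 -10.6  65. ] d tool cm [-1.89 12.66 -9.61]
90 [539.6   1.6  65. ] d tool cm [ -1.34  12.64 -11.01]
105 [530.1  13.2  65. ] d tool cm [ -0.71  12.62 -12.37]
120 [519.8  24.1  65. ] d tool cm [ 1.000e-02  1.261e+01 -1.368e+01]
next segs (per 6mm) tool xz cm
```

play_rows(
  steps=[
    [-0.6, -0.2, -0.2, -0.04, 1.8, 1.54, 1],
    [0, 0, 0, -0.04, 1.8, 1.54, 1],
    [0, 0, 0, -0.04, 1.8, 1.54, 1],
    [0, 0, 0, -0.04, 1.8, 1.54, 1],
    [0, 0, 0, -0.04, 1.8, 1.54, 1],
    [0, 0, 0, -0.04, 1.6, 1.54, 1],
    [0, 0, 0, 0, 0, 0, 1],
    [0, 0, 0, 0, 0, 0, 1],
  ],
)

```text
t: 2.65
eef_pos: [576.6, -205.5, 84.8]
orientation: [-1.568, 0.002, -2.885]
wrist_force: [0.4, 0.3, -0.1]
finger_gap: 0.6
```

```bash
python3 d.py | head -5; python3 -c "
from rig import status
for i in range(2): s=status.observe();print(s['t'],s['eef_pos'],s['wrist_force'])"
```

```text
t 2.65 p [ 576.6 -205.5   84.8] F [ 0.4  0.3 -0.1]
rot fix deg [-0.15  0.02 -0.1 ]
s now -129.0 dist 0.9
-120 [ 579.9 -197.1   65. ] d tool cm [-0.53  1.98 -0.73]
-105 [ 583.2 -182.5   65. ] d tool cm [-1.22  1.97 -2.06]
2.65 [ 576.5942568  -205.53138662   84.76148372] [ 0.44759381  0.28245133 -0.06799348]
2.65 [ 576.5942568  -205.53138662   84.76148372] [ 0.44759381  0.28245133 -0.06799348]
```

play_rows(
  steps=[
    [-0.1, 0, 0, -0.25, 0.4, -0.35, 1],
    [0, 0, 0, -0.25, 0.3, -0.35, 1],
    [0, 0, 0, 0, 0.3, 0, 1],
    [0, 0, 0, 0, 0.1, 0, 1],
    [0, 0, 0, 0, 0, 0, 1],
    [0, 0, 0, 0, 0, 0, 1],
    [0, 0, 0, 0, 0, 0, 1],
    [0, 0, 0, 0, 0, 0, 1],
  ],
)

```text
t: 3.32
eef_pos: [579.9, -195.3, 77.0]
orientation: [-1.568, 0.005, -2.883]
wrist_force: [-0.1, -0.6, -1.3]
finger_gap: 0.6
```

```bash
python3 d.py | head -5
```

```text
t 3.3167 p [ 579.9 -195.3   77. ] F [-0.1 -0.6 -1.3]
rot fix deg [-0.16  0.11 -0.28]
s now -118.0 dist 0.5
-120 [ 579.9 -197.1   65. ] d tool cm [0.05 1.2  0.17]
-105 [ 583.2 -182.5   65. ] d tool cm [-0.64  1.2  -1.16]
```

play_rows(
  steps=[
    [-0.1, 0.1, -0.2, 0.05, 0.3, 0.2, 1],
    [0, 0, 0, 0, 0.3, 0, 1],
    [0, 0, 0, 0, 0.3, 0, 1],
    [0, 0, 0, 0, 0.2, 0, 1],
    [0, 0, 0, 0, 0.1, 0, 1],
    [0, 0, 0, 0, 0, 0, 1],
    [0, 0, 0, 0, 0, 0, 1],
    [0, 0, 0, 0, 0, 0, 1],
  ],
)

```text
t: 3.98
eef_pos: [580.6, -197.9, 63.9]
orientation: [-1.569, 0.002, -2.885]
wrist_force: [-0.3, -0.8, 1.5]
finger_gap: 0.4
```

```bash
python3 d.py | head -5
```

```text
t 3.9833 p [ 580.6 -197.9   63.9] F [-0.3 -0.8  1.5]
rot fix deg [-0.08 -0.02 -0.11]
s now -120.5 dist 0.8
-120 [ 579.9 -197.1   65. ] d tool cm [ 0.05 -0.11 -0.09]
-105 [ 583.2 -182.5   65. ] d tool cm [-0.65 -0.11 -1.42]
```

play_rows(
  steps=[
    [0, 0, 0, 0, 0.2, 0, 1],
    [0, 0, 0, 0, 0.1, 0, 1],
    [0, 0, 0, 0, 0, 0, 1],
    [0, 0, 0, 0, 0, 0, 1],
    [0, 0, 0, 0, 0, 0, 1],
    [0, 0, 0, 0, 0, 0, 1],
    [0, 0, 0, 0, 0, 0, 1],
    [0, 0, 0, 0, 0, 0, 1],
  ],
)

```text
t: 4.65
eef_pos: [580.6, -197.9, 61.5]
orientation: [-1.569, 0.002, -2.885]
wrist_force: [0.2, -0.0, 1.1]
finger_gap: 0.4
```

```bash
python3 d.py
```

```text
t 4.65 p [ 580.6 -197.9   61.5] F [ 0.2 -0.   1.1]
rot fix deg [-0.09 -0.01 -0.13]
s now -120.5 dist 0.9
-120 [ 579.9 -197.1   65. ] d tool cm [ 0.05 -0.35 -0.09]
-105 [ 583.2 -182.5   65. ] d tool cm [-0.64 -0.35 -1.42]
-90 [ 585.6 -167.7   65. ] d tool cm [-1.25 -0.36 -2.79]
-75 [ 587.  -152.8   65. ] d tool cm [-1.76 -0.36 -4.2 ]
-60 [ 587.4 -137.8   65. ] d tool cm [-2.18 -0.36 -5.64]
-45 [ 586.9 -122.8   65. ] d tool cm [-2.51 -0.36 -7.1 ]
-30 [ 585.3 -107.9   65. ] d tool cm [-2.74 -0.36 -8.59]
-15 [582.9 -93.1  65. ] d tool cm [ -2.87  -0.36 -10.08]
0 [579.4 -78.5  65. ] d tool cm [ -2.91  -0.37 -11.58]
15 [575.  -64.2  65. ] d tool cm [ -2.85  -0.37 -13.08]
30 [569.7 -50.1  65. ] d tool cm [ -2.69  -0.37 -14.57]
45 [563.5 -36.5  65. ] d tool cm [ -2.43  -0.37 -16.05]
60 [556.4 -23.3  65. ] d tool cm [ -2.08  -0.38 -17.5 ]
75 [548.4 -10.6  65. ] d tool cm [ -1.63  -0.38 -18.94]
90 [539.6   1.6  65. ] d tool cm [ -1.09  -0.38 -20.34]
105 [530.1  13.2  65. ] d tool cm [ -0.47  -0.39 -21.7 ]
120 [519.8  24.1  65. ] d tool cm [  0.25  -0.39 -23.02]
next segs (per 6mm) tool xz cm
```

play_rows(
  steps=[
    [0, 0, 0, 0, 0.15, 0, 1],
    [0, 0, 0, 0, 0.05, 0, 1],
    [0, 0, 0, -0.24, 0, -0.44, 1],
    [0, 0, 0, -0.23, 0, -0.44, 1],
    [0, 0, 0, -0.22, 0, -0.45, 1],
    [0, 0, 0, -0.21, 0, -0.45, 1],
    [0, 0, 0, -0.2, 0, -0.46, 1],
    [0, 0, 0, -0.19, 0, -0.46, 1],
  ],
)

```text
t: 5.32
eef_pos: [587.7, -168.0, 60.0]
orientation: [-1.566, 0.004, -2.886]
wrist_force: [-0.3, -1.4, 2.6]
finger_gap: 0.3
```

```bash
python3 d.py
```

```text
t 5.3167 p [ 587.7 -168.    60. ] F [-0.3 -1.4  2.6]
rot fix deg [-0.27 -0.04 -0.23]
s now -90.0 dist 2.1
-120 [ 579.9 -197.1   65. ] d tool cm [ 1.49 -0.49  2.63]
-105 [ 583.2 -182.5   65. ] d tool cm [ 0.8 -0.5  1.3]
-90 [ 585.6 -167.7   65. ] d tool cm [ 0.2  -0.5  -0.07]
-75 [ 587.  -152.8   65. ] d tool cm [-0.32 -0.5  -1.48]
-60 [ 587.4 -137.8   65. ] d tool cm [-0.74 -0.51 -2.92]
-45 [ 586.9 -122.8   65. ] d tool cm [-1.06 -0.52 -4.39]
-30 [ 585.3 -107.9   65. ] d tool cm [-1.29 -0.52 -5.87]
-15 [582.9 -93.1  65. ] d tool cm [-1.43 -0.53 -7.36]
0 [579.4 -78.5  65. ] d tool cm [-1.46 -0.54 -8.86]
15 [575.  -64.2  65. ] d tool cm [ -1.4   -0.54 -10.36]
30 [569.7 -50.1  65. ] d tool cm [ -1.24  -0.55 -11.85]
45 [563.5 -36.5  65. ] d tool cm [ -0.98  -0.56 -13.33]
60 [556.4 -23.3  65. ] d tool cm [ -0.63  -0.57 -14.79]
75 [548.4 -10.6  65. ] d tool cm [ -0.18  -0.57 -16.22]
90 [539.6   1.6  65. ] d tool cm [  0.36  -0.58 -17.62]
105 [530.1  13.2  65. ] d tool cm [  0.99  -0.59 -18.98]
120 [519.8  24.1  65. ] d tool cm [  1.7  -0.6 -20.3]
next segs (per 6mm) tool xz cm
```

play_rows(
  steps=[
    [-0.2, 0, -0.2, -0.13, 0, -0.5, 1],
    [0, 0, 0, -0.13, 0, -0.5, 1],
    [0, 0, 0, -0.13, 0, -0.51, 1],
    [0, 0, 0, -0.12, 0, -0.51, 1],
    [0, 0, 0, -0.12, 0, -0.51, 1],
    [0, 0, 0, -0.11, 0, -0.51, 1],
    [0, 0, 0, -0.1, 0, -0.51, 1],
    [0, 0, 0, -0.09, 0, -0.51, 1],
  ],
)

```text
t: 5.98
eef_pos: [587.0, -121.2, 60.2]
orientation: [-1.569, 0.001, -2.885]
wrist_force: [-0.2, -1.9, 2.9]
finger_gap: 0.2
```

```bash
python3 d.py|sed -n '1,3p;7,20p'
```

```text
t 5.9833 p [ 587.  -121.2   60.2] F [-0.2 -1.9  2.9]
rot fix deg [-0.08  0.02 -0.07]
s now -43.5 dist 0.3
-75 [ 587.  -152.8   65. ] d tool cm [ 0.81 -0.48  3.05]
-60 [ 587.4 -137.8   65. ] d tool cm [ 0.38 -0.48  1.61]
-45 [ 586.9 -122.8   65. ] d tool cm [ 0.06 -0.48  0.15]
-30 [ 585.3 -107.9   65. ] d tool cm [-0.18 -0.49 -1.33]
-15 [582.9 -93.1  65. ] d tool cm [-0.31 -0.49 -2.82]
0 [579.4 -78.5  65. ] d tool cm [-0.35 -0.49 -4.32]
15 [575.  -64.2  65. ] d tool cm [-0.29 -0.49 -5.82]
30 [569.7 -50.1  65. ] d tool cm [-0.13 -0.49 -7.31]
45 [563.5 -36.5  65. ] d tool cm [ 0.13 -0.5  -8.79]
60 [556.4 -23.3  65. ] d tool cm [  0.48  -0.5  -10.25]
75 [548.4 -10.6  65. ] d tool cm [  0.93  -0.5  -11.68]
90 [539.6   1.6  65. ] d tool cm [  1.46  -0.51 -13.08]
105 [530.1  13.2  65. ] d tool cm [  2.09  -0.51 -14.44]
120 [519.8  24.1  65. ] d tool cm [  2.81  -0.51 -15.76]
```

Good; continue to s≈0.

play_rows(
  steps=[
    [0, 0, 0, -0.1, 0, -0.53, 1],
    [0, 0, 0, -0.08, 0, -0.53, 1],
    [0, 0, 0, -0.06, 0, -0.53, 1],
    [0, 0, 0, -0.05, 0, -0.53, 1],
    [0, 0, 0, -0.03, 0, -0.53, 1],
    [0, 0, 0, -0.02, 0, -0.53, 1],
    [0, 0, 0, 0, 0, -0.53, 1],
    [0, 0, 0, 0, 0, -0.53, 1],
  ],
)

```text
t: 6.65
eef_pos: [579.0, -74.7, 60.2]
orientation: [-1.569, 0.002, -2.885]
wrist_force: [0.0, -2.3, 2.3]
finger_gap: 0.5
```

```bash
python3 d.py|sed -n '1,3p;10,20p'
```

```text
t 6.65 p [579.  -74.7  60.2] F [ 0.  -2.3  2.3]
rot fix deg [-0.09  0.01 -0.1 ]
s now 4.0 dist 0.7
-30 [ 585.3 -107.9   65. ] d tool cm [ 0.23 -0.47  3.37]
-15 [582.9 -93.1  65. ] d tool cm [ 0.09 -0.47  1.88]
0 [579.4 -78.5  65. ] d tool cm [ 0.06 -0.48  0.38]
15 [575.  -64.2  65. ] d tool cm [ 0.12 -0.48 -1.12]
30 [569.7 -50.1  65. ] d tool cm [ 0.28 -0.48 -2.61]
45 [563.5 -36.5  65. ] d tool cm [ 0.53 -0.48 -4.09]
60 [556.4 -23.3  65. ] d tool cm [ 0.88 -0.49 -5.55]
75 [548.4 -10.6  65. ] d tool cm [ 1.33 -0.49 -6.98]
90 [539.6   1.6  65. ] d tool cm [ 1.87 -0.49 -8.38]
105 [530.1  13.2  65. ] d tool cm [ 2.5  -0.5  -9.74]
120 [519.8  24.1  65. ] d tool cm [  3.21  -0.5  -11.06]
```

play_rows(
  steps=[
    [0, 0, 0, 0.05, 0, -0.51, 1],
    [0, 0, 0, 0.05, 0, -0.51, 1],
    [0, 0, 0, 0.06, 0, -0.51, 1],
    [0, 0, 0, 0.07, 0, -0.51, 1],
    [0, 0, 0, 0.08, 0, -0.51, 1],
    [0, 0, 0, 0.1, 0, -0.51, 1],
    [0, 0, 0, 0.11, 0, -0.51, 1],
    [0, 0, 0, 0.12, 0, -0.5, 1],
  ],
)

```text
t: 7.32
eef_pos: [561.1, -32.7, 60.3]
orientation: [-1.569, 0.003, -2.885]
wrist_force: [1.8, -1.4, 1.6]
finger_gap: 0.4
```

```bash
python3 d.py|sed -n '1,3p;14,20p'
```

```text
t 7.3167 p [561.1 -32.7  60.3] F [ 1.8 -1.4  1.6]
rot fix deg [-0.1   0.01 -0.15]
s now 49.5 dist 0.4
30 [569.7 -50.1  65. ] d tool cm [-0.39 -0.47  1.91]
45 [563.5 -36.5  65. ] d tool cm [-0.13 -0.47  0.43]
60 [556.4 -23.3  65. ] d tool cm [ 0.22 -0.48 -1.03]
75 [548.4 -10.6  65. ] d tool cm [ 0.67 -0.48 -2.46]
90 [539.6   1.6  65. ] d tool cm [ 1.2  -0.48 -3.86]
105 [530.1  13.2  65. ] d tool cm [ 1.83 -0.49 -5.22]
120 [519.8  24.1  65. ] d tool cm [ 2.55 -0.49 -6.54]
```

play_rows(
  steps=[
    [0, 0, 0, 0.12, 0, -0.47, 1],
    [0, 0, 0, 0.13, 0, -0.47, 1],
    [0, 0, 0, 0.15, 0, -0.47, 1],
    [0, 0, 0, 0.16, 0, -0.46, 1],
    [0, 0, 0, 0.17, 0, -0.46, 1],
    [0, 0, 0, 0.18, 0, -0.46, 1],
    [0, 0, 0, 0.2, 0, -0.46, 1],
    [0, 0, 0, 0.2, 0, -0.45, 1],
  ],
)

```text
t: 7.98
eef_pos: [537.0, 3.5, 60.3]
orientation: [-1.569, 0.003, -2.885]
wrist_force: [1.5, -1.8, 2.7]
finger_gap: 0.5
```

```bash
python3 d.py|sed -n '1,3p;17,20p'
```

```text
t 7.9833 p [537.    3.5  60.3] F [ 1.5 -1.8  2.7]
rot fix deg [-0.11  0.01 -0.2 ]
s now 93.0 dist 0.9
75 [548.4 -10.6  65. ] d tool cm [-0.75 -0.46  1.65]
90 [539.6   1.6  65. ] d tool cm [-0.21 -0.47  0.25]
105 [530.1  13.2  65. ] d tool cm [ 0.42 -0.47 -1.11]
120 [519.8  24.1  65. ] d tool cm [ 1.13 -0.48 -2.43]
```

play_rows(
  steps=[
    [0, 0, 0, 0.16, 0, -0.42, 1],
    [0, 0, 0, 0.18, 0, -0.42, 1],
    [0, 0, 0, 0.19, 0, -0.42, 1],
    [0, 0, 0, 0.2, 0, -0.4, 1],
    [0, 0, 0, 0.2, 0, -0.4, 1],
    [0, 0, 0, 0.2, 0, -0.38, 1],
    [0, 0, 0, 0, 0, 0, 1],
    [0, 0, 0, 0, 0, 0, 1],
  ],
)

```text
t: 8.65
eef_pos: [517.1, 27.4, 60.3]
orientation: [-1.569, 0.003, -2.884]
wrist_force: [1.8, -1.0, 2.6]
finger_gap: 0.3
```

```bash
python3 d.py|sed -n '1,3p;17,20p'
```

```text
t 8.65 p [517.1  27.4  60.3] F [ 1.8 -1.   2.6]
rot fix deg [-0.1   0.05 -0.18]
s now 124.5 dist 0.5
75 [548.4 -10.6  65. ] d tool cm [-2.06 -0.46  4.47]
90 [539.6   1.6  65. ] d tool cm [-1.52 -0.46  3.07]
105 [530.1  13.2  65. ] d tool cm [-0.89 -0.47  1.71]
120 [519.8  24.1  65. ] d tool cm [-0.18 -0.47  0.39]
```

play_rows(
  steps=[
    [0, 0, 0, 0, -0.5, 0, 1],
    [0, 0, 0, 0, -0.8, 0, 1],
    [0, 0, 0, 0, -1.2, 0, 1],
    [0, 0, 0, 0, -1.5, 0, 1],
    [0, 0, 0, 0, -1.5, 0, 1],
    [0, 0, 0, 0, -1.5, 0, 1],
    [0, 0, 0, 0, -1.5, 0, 1],
    [0, 0, 0, 0, -1, 0, 1],
  ],
)

```text
t: 9.32
eef_pos: [510.9, 27.5, 158.1]
orientation: [-1.574, -0.012, -2.886]
wrist_force: [0.5, -0.7, 0.3]
finger_gap: 0.8
```

play_rows(
  steps=[
    [0, 0, 0, 0, 0, 0, 1],
    [0, 0, 0, 0, 0, 0, 1],
    [0, 0, 0, 0, 0, 0, 1],
    [0, 0, 0, 0, 0, 0, 1],
    [0, 0, 0, 0, 0, 0, 1],
    [0, 0, 0, 0, 0, 0, 1],
    [0, 0, 0, 0, 0, 0, 1],
    [0, 0, 0, 0, 0, 0, 1],
  ],
)

```text
t: 9.98
eef_pos: [509.1, 27.3, 158.0]
orientation: [-1.575, -0.014, -2.887]
wrist_force: [0.3, -0.5, -0.1]
finger_gap: 0.6
```

Run:
```python
from rig import status,vision
import cv2,numpy as np
s=status.observe();print(s['t'],s['eef_pos'],s['wrist_force'],s['joint_vel'].round(3))
a=vision.grab_frame('scene')['img'];b=np.load('scene.npz')['img']
cv2.imwrite('pics/end.png',a);cv2.imwrite('pics/enddiff.png',cv2.absdiff(a,b)*4)
```

```text
9.9833 [509.12478787  27.32335645 158.00155161] [ 0.33449319 -0.4844231  -0.08122676] [-0.001  0.009  0.002 -0.001  0.001  0.001]
```

View pics/end.png

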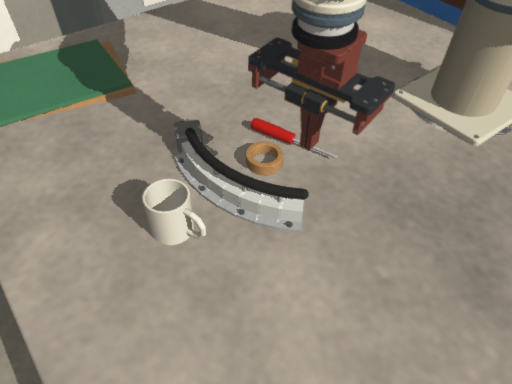

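View pics/enddiff.png

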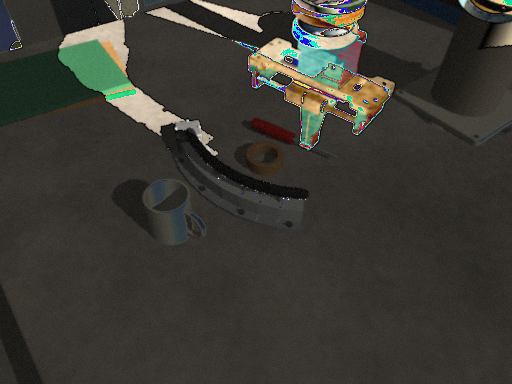

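The final picture shows the bar ending at about (305,194) as it did before. The mug (170,212), tape roll (265,158) and screwdriver (290,137) haven't moved, and the difference image shows only the arm and shadows.

```bash
python3 -c "
from rig import workorder
print(workorder.job_done())"
```

```text
the job is handed in; nothing more can be done
None
```

The stroke is done and handed in at about 10 s of the 48 s allowed. I pressed the bar with the shut fingertips at the junction-box end, then ran along the arc to the plain end in one go and lifted straight off.

- **Position fit:** separate fits from the three cameras put the guard within about 2 mm and 0.004 rad of each other. That leaves the fingertips well within the bar's width.
- **Pressing depth:** the fingertips first pressed to about 3.5 mm, then held close to 5 mm for the whole run (fingertip height 60.0–60.3 mm against the 65 mm crown).
- **Force:** the upward force read 1.6–2.9 N, about what the spring should give at that depth. The readings carry roughly 0.5–1 N of noise.
- **Side-to-side error:** I stayed within 1 mm of the crown line at the end of each move, except for 2 mm near s = -90 mm. s is the distance along the arc, 0 at mid-bar, with edge0 at -120 and edge8 at +120.
- **Finish point:** I lifted off about 4.5 mm past edge8, still on the straight part of the bar.
- **Last checks:** after lift-off the wrist force was near zero and the fingertips were at 158 mm, touching nothing. In the scene camera, the bar, mug, tape roll and screwdriver all look the same as at the start. I judged the bar's spring-back from that picture, because its joint value can't be read directly.

No check failed. The first fit of the two fixed cameras disagreed by about 4 mm, because I had taken 265 mm as the bar's full length. Adding the rounded ends (283 mm) brought the cameras into agreement.

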